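# Pack the snack pot and clip the lunch box shut

## Robot

A 6-joint arm with a two-finger parallel gripper is mounted at the origin on the work surface. World frame = base frame: x ahead of the robot, y to its left, z up, the work surface at z = 0. Lengths are in mm, angles in degrees, forces in N, time in s.
With the tool pointing down it reaches from about 300 to 850 mm from the base axis. Payload 4.2 kg.
Tool frame: the origin (TCP) lies between the finger pads; the fingertips stand 11 mm ahead of it and the grasp point (between the pads) lies 8 mm behind it (env.tips_ahead is the distance from the TCP to the fingertips, in mm); z points along the fingers, y is the line along which they close (so a half turn about z gives the same grasp; the last joint's range is limited). The gripper opens to 91 mm and grips with 3 to 60 N. Pads are 32 mm wide; open, the fingers measure 118 mm over their backs; the gripper's body (76 mm by 178 mm) begins 60 mm behind the grasp point.
Start: joints at [71.62, 18.312, 89.639, -0, 72.044, -1.146], TCP at [170.365, 549.197, 224.976] pointing down, gripper open.
Joint ranges: [-177.97, 177.97], [-48.28, 115.42], [12.27, 149.76], [-77.06, 257.06], [2.81, 150.46], [-146.56, 146.56]. Speed limits (degrees/s): [147.25, 147.25, 180, 180, 180, 180].

## Interface

Orientations are given as [roll, pitch, yaw] about the fixed x, y, z axes, in that order (R = Rz(yaw) Ry(pitch) Rx(roll)).
In Python, from workcell import env, cams gives the robot as it stands.
- The arm moves only by the tool step_arm, never from a script. Its arguments are lists of equal length, an entry for each row: "linear": the shift along the tool's x, y, z in units of 30 cm (1.0 is 30 cm), a list of three; "turn": the turn about the tool's z in units of 360 degrees (1.0 is 360 degrees). In form: {"linear": [[tx, ty, tz], ...], "turn": [turn, ...]}. A call has 1 to 20 rows; each row is the pose to reach, as a shift and turn from the pose commanded when the call began, along the tool's axes at that moment, turning the shorter way round; what a row does not reach only later rows make up. A row lasts 1/8 s, in which the tool goes at most 62.5 mm and 10.7 degrees, less where a joint would pass 70% of its speed; a pose out of reach is approached as far as the arm can. A call with a number of a shift or a turn outside -1 to 1 is refused whole. A call with a gripper value outside its range is refused whole. "fingers" is the closure, from -1 (fully open) to 1 (shut), so that 0 is half open, set as the call begins (left out, the last holds). The fingers move at their own pace and stop on an object; "force" is the grip in N (left out, the last holds). Time passes only in rows, so rows that repeat a pose let the fingers close. It gives the time, the measured TCP pose, the force, the opening and the grip force at its end, in the units of the state.
- env.state(): the state, without advancing time (a new reading comes with each control period).
- cams.grab_frame(name): name is "scene" or "top"; returns a dict with "color" (480x640x3 uint8, blue, green, red), "fx", "fy", "cx", "cy" (pixels), "dist" ([k1, k2, p1, p2, k3] as OpenCV has them; the pictures are not rectified), "extrinsics" (4x4, takes a point from camera to world coordinates). Camera axes: x right, y down, z forward; pixel columns grow to the right and rows downward; lengths in mm; the calibration is good to about 2 mm. A picture is of the moment at which its call begins. There is no depth.
- env.job_done(): hands the job in; it is judged then, once.
The state is a dict: "time_s": time; "qpos": joint angles; "qvel": joint speeds; "effort": joint torques, N m; "ee_pos": TCP position; "ee_rot": TCP orientation; "force": force on the tool from outside, world axes, zero at the start; "torque": the same for the moment, N m; "gripper_width": finger opening in mm; "gripper_force": force on a finger pad.
Only numpy, scipy, OpenCV 4.12 (cv2) and the standard library are available. Lean on these libraries where they do the work, as an engineer would, in place of code of your own. Each camera call takes 0.05 s, during which the arm holds its last target. There are 200 camera calls.

## Task

Finish packing the lunch box: set the green-lidded snack pot down upright in the empty large compartment without dropping it, close the lid fully, then swing the orange clip down until it snaps behind its catch and stays flat against the front. Leave the cookies, the coffee cup and the coffee pod as they are.

Things in the scene. Friction and masses are not known exactly. Their poses are not given: they have to be found in the camera images.
- lunchbox: Teal lunch box, 150 (x) x 220 (y) x 60 mm high without lid, walls and floor 4 mm; grips the counter, does not shift. Origin: centre of its underside; -x is its front (clip side), +x the hinge side. A divider at y = -12 mm, top 46 mm above the counter, leaves an empty large compartment on the +y side (142 x 116 mm inside) and two small ones on the -y side, a cookie in each.
- bay (a point): Centre of the floor of the empty large compartment: box frame (0, 47.5, 4) mm. The box rim is 56 mm above this floor; the closed lid's underside is 58 mm above it.
- pot: Round snack pot with a green screw lid (white with a red band below), 61 mm diameter, 52 mm tall, 0.1 to 0.2 kg, standing upright on the counter. Origin: centre of its underside, z up. It shares its possible start spots with the cup, left or right of the box.
- lid (a joint): Lid angle in rad: 0 = closed flat on the box, grows as it opens upward and back, at most 2.0; starts open, a little past upright. Stiff hinge: stays where left, needs about 2 N at its front edge.
- lid_hinge (a point): Middle of the lid's hinge axis, which runs along the box's y: box frame (80, 0, 63) mm. The lid is a plate 228 mm wide (along y) and 6 mm thick that reaches 162 mm from this axis (167 mm in the middle 110 mm, where the clip is mounted); its outer (top) face is 5 mm outside the axis plane, with a 2.5 mm raised panel.
- lid_edge (a point): Point on the outer face of the lid at the middle of its front edge, 162 mm from the hinge axis; moves with the lid.
- latch (a joint): Angle of the orange clip relative to the lid, rad: 0 = closed, square to the lid, along the box front; grows as its free end swings out and up; pi/2 = straight out in the lid's plane; at most 2.3. Starts open; slight friction, stays where left. With the lid closed it meets the sprung catch at about 0.22 and needs about 4 N near its free end to snap past it to 0.
- latch_hinge (a point): Middle of the clip's hinge axis on the lid's front edge, along the box's y; 170 mm from the lid's hinge axis, moves with the lid. Lid closed: box frame (-90, 0, 63) mm.
- latch_tip (a point): Middle of the free edge of the orange clip on its outer face. The clip is a plate 80 mm wide and 5 mm thick reaching 45 mm from its hinge axis; its outer face is 3.5 mm outside that axis. Closed, its free edge is 18 mm above the counter, 94 mm in front of the box centre.
- cup: Takeaway coffee cup with black lid, 128 mm tall, 86 mm diameter at the lid; bystander. Origin: centre of its underside.
- pod: White coffee pod with red foil top, 51 mm diameter, 44 mm tall, on the counter; bystander. Origin: centre of its underside.
- cookie_a: Sandwich cookie, 48 mm diameter, 35 mm tall, in the small front compartment; bystander.
- cookie_b: Sandwich cookie, 48 mm diameter, 35 mm tall, in the small rear compartment; bystander.
Not all that is in view belongs to the job. Of the things like the pot, leave any that is blue or purple; of the rest the larger one is meant.

How it is judged (in metres and radians):
On the way, in this order (a step that is already met when the one before it is completed fails the run):
1. the pot stands upright on the floor of the large compartment, let go (x of pot in the frame of lunchbox between -0.045 and 0.045 m and y of pot in the frame of lunchbox between 0.015 and 0.08 m and z of pot in the frame of lunchbox below 0.01 m and angle between pot's own z axis and vertical below 0.12 rad and contact force between the fingers and pot below 0.1 N), for 0.2 s.
2. the lid is fully closed (within 0.04 rad) (value of joint lid below 0.04 rad), for 0.2 s.
3. the clip is snapped behind its catch (within 0.1 rad) with the lid closed (value of joint lid below 0.04 rad and value of joint latch below 0.1 rad), for 0.2 s.
At the end, for the whole second after the job is handed in: The lid is within 0.04 rad of closed and the clip within 0.1 rad of closed (snapped behind the catch); the pot stands upright (within 0.12 rad) and at rest on the floor of the large compartment (all of step 3 and x of pot in the frame of lunchbox between -0.045 and 0.045 m and y of pot in the frame of lunchbox between 0.015 and 0.08 m and z of pot in the frame of lunchbox below 0.01 m and angle between pot's own z axis and vertical below 0.12 rad and linear speed of pot below 0.02 m/s); the robot touches nothing.
It fails at once if the pot is tipped over (more than 0.7 rad) (angle between pot's own z axis and vertical above 0.7 rad).
It fails at once if the pot is dropped into the box (faster than 0.7 m/s there, a fall of about 25 mm) (horizontal distance between pot and bay below 0.06 m and linear speed of pot above 0.7 m/s and height (world z) of pot below 0.06 m).
It fails at once if the cup is moved more than 30 mm or tipped (distance of cup from where it was at the start of the episode above 0.03 m or angle between cup's own z axis and vertical above 0.3 rad).
It fails at once if the pod is moved more than 30 mm or tipped (distance of pod from where it was at the start of the episode above 0.03 m or angle between pod's own z axis and vertical above 0.5 rad).
It fails at once if a cookie is moved more than 30 mm (distance of any of cookie_a, cookie_b from where it was at the start of the episode above 0.03 m).
It also fails if it takes over 72 s, if anything falls off the work surface, if the arm or the gripper's body presses on something with over 40 N, if the wrist force passes 120 N, or if a joint passes its speed limit or range.

## Working session

There is one attempt and no reset: what is moved stays moved. The work goes in short steps, Python scripts to look and compute and a tool call to move; the robot and the scene stay as the last step left them, time stands still between calls to the robot, and variables do not carry over. Pictures are saved under pics/ and viewed, at most 10 in all, crops included, and the job is handed in when it is done.

Besides the shell and the picture viewer there is one more tool, called after ">>>" as name([rows], argument=value, ...), one row to a line, values as JSON. step_arm: Moves the arm, as the interface text tells. Its arguments: {"type":"object","properties":{"linear":{"type":"array"},"turn":{"type":"array"},"fingers":{"type":"number"},"force":{"type":"number"}},"required":["linear","turn"]}

```bash
mkdir -p pics; cat > h.py <<'E'
import numpy as np, cv2
from workcell import env, cams
def K(f): return np.array([[f['fx'],0,f['cx']],[0,f['fy'],f['cy']],[0,0,1.]])
def ray(f,u,v):
    p=cv2.undistortPoints(np.array([[[u,v]]],float),K(f),np.array(f['dist'],float))[0,0]
    E=np.array(f['extrinsics']); d=E[:3,:3]@np.array([p[0],p[1],1]); return E[:3,3],d
def at_z(f,u,v,z):
    o,d=ray(f,u,v); return o+d*(z-o[2])/d[2]
def proj(f,P):
    E=np.linalg.inv(np.array(f['extrinsics'])); r,_=cv2.Rodrigues(E[:3,:3])
    return cv2.projectPoints(np.array(P,float).reshape(-1,3),r,E[:3,3],K(f),np.array(f['dist'],float))[0][:,0]
E
python3 - <<'E'
from h import *
for n in('scene','top'):
    f=cams.grab_frame(n); cv2.imwrite(f'pics/{n}0.png',f['color']); print(n,np.array(f['extrinsics']).round(3).tolist(),f['fx'])
print(env.state()['ee_rot'],env.tips_ahead)
E
```

```text
scene [[-0.94, 0.256, -0.226, 748.202], [0.342, 0.726, -0.597, 620.903], [0.011, -0.638, -0.77, 926.051], [0.0, 0.0, 0.0, 1.0]] 607.1155827136221
top [[0.018, -0.987, 0.163, 356.514], [-1.0, -0.018, 0.001, -31.54], [0.002, -0.162, -0.987, 1164.353], [0.0, 0.0, 0.0, 1.0]] 608.50381425003
[-1.79910747e+02 -7.31429515e-04  1.62767772e+02] 11.0
```

View pics/scene0.png

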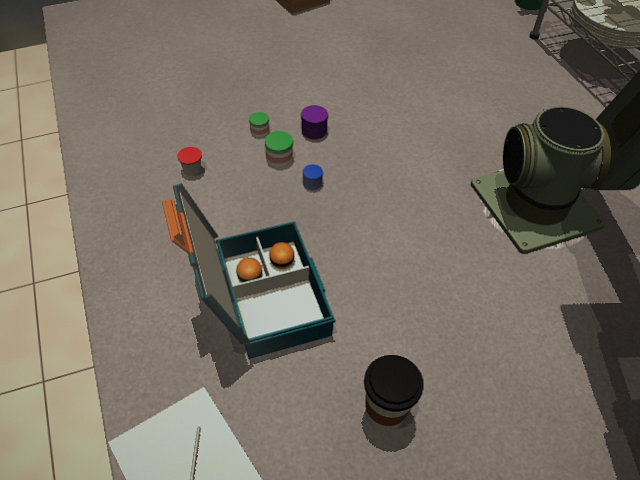

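View pics/top0.png

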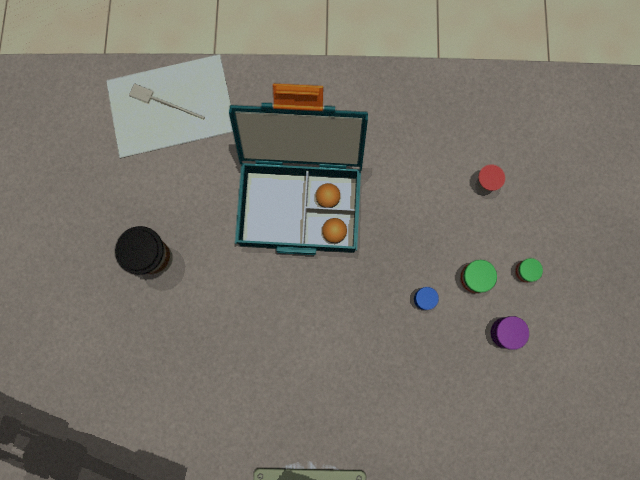

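Candidates in the top image are the large green (480,276), small green (530,270), blue (427,298), purple (511,333) and the red-foil pod (491,178). By the description I choose the large green at (480,276). I'll check it in a close crop together with the box.

```bash
python3 - <<'E'
from h import *
t=cv2.imread('pics/top0.png'); s=cv2.imread('pics/scene0.png')
a=cv2.resize(t[70:270,225:375],None,fx=3,fy=3,interpolation=cv2.INTER_CUBIC)
b=cv2.resize(t[240:360,410:550],(350,300),interpolation=cv2.INTER_CUBIC)
c=cv2.resize(s[90:210,230:370],(350,300),interpolation=cv2.INTER_CUBIC)
cv2.imwrite('pics/c1.png',np.hstack([a,np.vstack([b,c])]))
f=cams.grab_frame('top'); g=cams.grab_frame('scene')
hsv=cv2.cvtColor(f['color'],cv2.COLOR_BGR2HSV)
m=cv2.inRange(hsv,(45,120,60),(75,255,255))
n,l,st,ce=cv2.connectedComponentsWithStats(m)
for i in range(1,n):
    if st[i,4]>50: print('green',st[i],ce[i],at_z(f,*ce[i],52).round(1))
hs=cv2.cvtColor(g['color'],cv2.COLOR_BGR2HSV)
m=cv2.inRange(hs,(45,120,60),(75,255,255))[:200,200:350]
n,l,st,ce=cv2.connectedComponentsWithStats(m)
for i in range(1,n):
    if st[i,4]>50: print('green scene',st[i],ce[i]+[200,0],at_z(g,*(ce[i]+[200,0]),50).round(1))
for n,p,z in(('pod',(491,177),44),('purple',(511,333),50),('blue',(427,298),35),('cup',(142,249),128)): print(n,at_z(f,*p,z).round(0))
E
```

```text
green [519 259  23  23 411] [530.30656934 269.56934307] [ 473.1 -403.4   52. ]
green [464 260  33  32 821] [479.96102314 275.66747868] [ 460.4 -308.7   52. ]
green scene [ 50 112  18  13 180] [258.57777778 117.98333333] [ 477.3 -395.4   50. ]
green scene [ 65 131  28  19 400] [278.49   140.4625] [ 459.  -310.5   50. ]
pod [ 650. -336.   44.]
purple [ 356. -365.   50.]
blue [ 419. -213.   35.]
cup [489. 294. 128.]
```

View pics/c1.png

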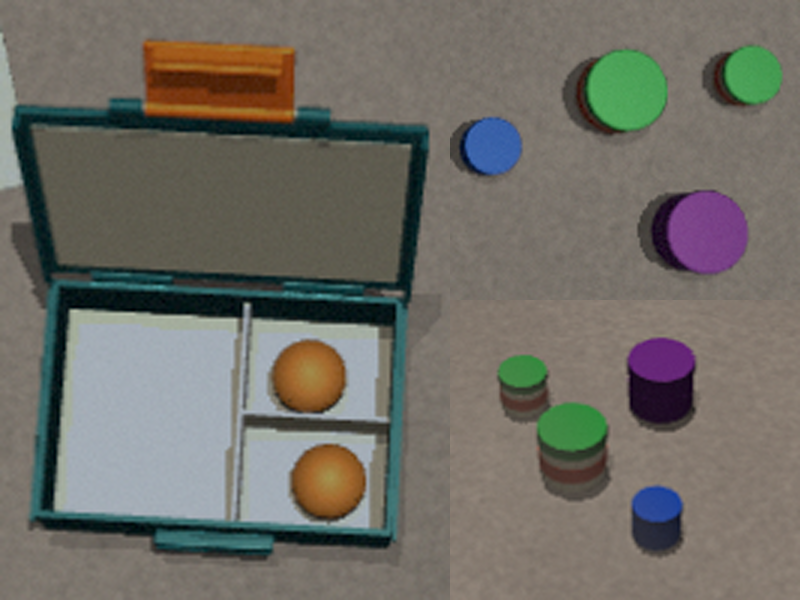

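```bash
cat >> h.py <<'E'
def lidpt(t,r,o,y): return [80-r*np.cos(t)+o*np.sin(t),y,63+r*np.sin(t)+o*np.cos(t)]
def box2w(b,P):
    P=np.array(P,float).reshape(-1,3); c,s=np.cos(b[2]),np.sin(b[2])
    return P@np.array([[c,-s,0],[s,c,0],[0,0,1]]).T+[b[0],b[1],0]
E
python3 - <<'E'
from h import *
from scipy.optimize import least_squares
f=cams.grab_frame('top')
px=np.array([(33,519),(393,543),(403,300),(55,285),(15,107),(428,128),(145,42),(295,48)])/3+[225,70]
def model(q):
    b,t,p=q[:3],q[3],q[4]
    tip=lambda y:lidpt(t,170+45*np.sin(p),-45*np.cos(p),y)
    return box2w(b,[[-75,110,60],[-75,-110,60],[75,-110,60],[75,110,60],lidpt(t,162,2,114),lidpt(t,162,2,-114),tip(40),tip(-40)])
r=least_squares(lambda q:(proj(f,model(q))-px).ravel(),[570,0,0,1.75,1.9])
print(r.x, (r.fun.reshape(-1,2)).round(1).tolist())
b=r.x[:3]; print(model(r.x).round(0).tolist()); print(box2w(b,[0,47.5,4]), np.degrees(b[2]))
g=cams.grab_frame('scene'); im=g['color'].copy()
P=model(r.x)
for q in proj(g,P): cv2.circle(im,tuple(int(v) for v in q),2,(0,255,255),-1)
cv2.imwrite('pics/c2.png',cv2.resize(im[160:380,140:350],None,fx=2.7,fy=2.7))
E
```

```text
[ 5.81661427e+02  2.82049324e+01 -3.59116335e-02  1.88264752e+00
  1.75072194e+00] [[0.1, 0.6], [-0.2, -0.9], [0.3, 0.7], [-0.8, -0.4], [-0.3, -0.0], [0.7, -0.0], [-0.4, -0.3], [0.5, 0.2]]
[[511.0, 141.0, 60.0], [503.0, -79.0, 60.0], [653.0, -84.0, 60.0], [661.0, 135.0, 60.0], [717.0, 137.0, 217.0], [709.0, -90.0, 217.0], [736.0, 63.0, 264.0], [734.0, -17.0, 264.0]]
[[583.36686286  75.67430663   4.        ]] -2.057585033538751
```

View pics/c2.png

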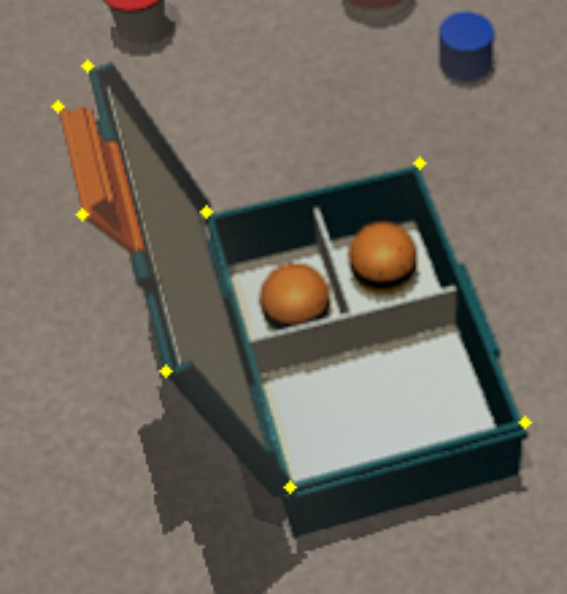

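The crop shows the large green pot with its red band, clearly larger than the small green one. The box model points line up in the scene view. Pot is at (460,-309.5); box is at (581.7,28.2), yaw -2.06°, lid 1.88 rad, clip about 1.75 rad. Moving now.

>>> step_arm([
  [-0.1,-0.136,0],
  [-0.2,-0.272,0],
  [-0.3,-0.408,0],
  [-0.4,-0.544,0],
  [-0.5,-0.68,0],
  [-0.59,-0.816,0],
], turn=[0,0,0,0,0,0], fingers=-1)

```text
time_s: 1.05
ee_pos: [267.2, 261.4, 225.1]
ee_rot: [180.0, 0.0, 162.8]
force: [1.0, 0.7, 0.7]
gripper_width: 91.6
gripper_force: 0.0
```

>>> step_arm([
  [-0.1,-0.136,0],
  [-0.2,-0.272,0],
  [-0.3,-0.408,0],
  [-0.4,-0.544,0],
  [-0.5,-0.68,0],
  [-0.59,-0.816,0],
], turn=[0,0,0,0,0,0])

```text
time_s: 1.8
ee_pos: [363.8, -25.0, 225.2]
ee_rot: [180.0, 0.1, 162.7]
force: [-0.1, 1.5, -0.2]
gripper_width: 91.5
gripper_force: 0.0
```

>>> step_arm([
  [-0.1,-0.136,0],
  [-0.2,-0.272,0],
  [-0.3,-0.408,0],
  [-0.4,-0.544,0],
  [-0.5,-0.68,0],
  [-0.59,-0.816,0],
  [-0.59,-0.816,0],
  [-0.59,-0.816,0],
], turn=[0,0,0.0356,0.0356,0.0356,0.0356,0.0356,0.0356])

```text
time_s: 2.8
ee_pos: [459.5, -308.9, 224.5]
ee_rot: [180.0, -0.1, 149.9]
force: [-1.4, 0.8, -0.3]
gripper_width: 91.3
gripper_force: 0.0
```

```bash
cat >> h.py <<'E'
from scipy.spatial.transform import Rotation as Ro
BOX=(581.66,28.2,-0.0359)
def go(x,y,z,s=None):
    s=s or env.state(); R=Ro.from_euler('xyz',s['ee_rot'],degrees=True).as_matrix()
    return (R.T@(np.array([x,y,z],float)-s['ee_pos'])/300).round(4)
def st():
    s=env.state(); print(round(s['time_s'],2),np.round(s['ee_pos'],1),np.round(s['ee_rot'],2),'F',np.round(s['force'],1),'w',round(s['gripper_width'],1),'g',round(s['gripper_force'],2))
E
python3 - <<'E'
from h import *
st(); print(go(460,-309.5,110),go(460,-309.5,28))
E
```

```text
2.8 [ 459.5 -308.9  224.5] [ 1.7996e+02 -9.0000e-02  1.4993e+02] F [-1.4  0.8 -0.3] w 91.3 g 0.0
[-0.0031 -0.001   0.3818] [-0.0035 -0.0012  0.6551]
```

>>> step_arm([
  [0,0,0.15],
  [0,0,0.3],
  [0,0,0.4],
  [0,0,0.5],
  [0,0,0.58],
  [0,0,0.64],
  [0,0,0.665],
  [0,0,0.665],
  [0,0,0.665],
], turn=[0,0,0,0,0,0,0,0,0])

```text
time_s: 3.92
ee_pos: [460.5, -309.6, 26.4]
ee_rot: [-180.0, 0.1, 150.0]
force: [-0.5, 0.5, 0.3]
gripper_width: 91.1
gripper_force: 0.0
```

>>> step_arm([
  [0,0,0],
  [0,0,0],
  [0,0,0],
  [0,0,0],
  [0,0,0],
  [0,0,0],
  [0,0,0],
  [0,0,0],
], turn=[0,0,0,0,0,0,0,0], fingers=1, force=20)

```text
time_s: 4.92
ee_pos: [460.0, -309.6, 25.5]
ee_rot: [180.0, 0.0, 149.9]
force: [-0.4, 0.6, 2.6]
gripper_width: 60.2
gripper_force: 20.0
```

>>> step_arm([
  [0,0,-0.03],
  [0,0,-0.1],
  [0,0,-0.2],
  [0,0,-0.3],
  [0,0,-0.4],
  [0,0,-0.45],
  [0,0,-0.45],
], turn=[0,0,0,0,0,0,0])

```text
time_s: 5.8
ee_pos: [460.2, -309.8, 161.1]
ee_rot: [-180.0, 0.1, 150.0]
force: [0.1, 0.1, -1.5]
gripper_width: 60.4
gripper_force: 20.0
```

```bash
python3 - <<'E'
from h import *
st(); w=box2w(BOX,[-8,47.5,4])[0]; print(w,go(w[0],w[1],160), env.state()['qpos'])
E
```

```text
5.8 [ 460.2 -309.8  161.1] [-1.7999e+02  1.0000e-01  1.4995e+02] F [ 0.1  0.1 -1.5] w 60.4 g 20.0
[575.37003842  75.95653236   4.        ] [0.3116 1.3052 0.0029] [-3.51334722e+01  1.92275296e+01  9.80194996e+01 -7.58029709e-04
  6.26530902e+01 -9.50860237e+01]
```

>>> step_arm([
  [0.02,0.08,0],
  [0.045,0.19,0],
  [0.075,0.31,0],
  [0.105,0.44,0],
  [0.135,0.57,0],
  [0.1558,0.6526,0],
], turn=[0,0,0,0,0,0])

```text
time_s: 6.55
ee_pos: [516.9, -114.8, 158.7]
ee_rot: [-180.0, -0.2, 150.0]
force: [-0.5, -0.3, -0.9]
gripper_width: 60.6
gripper_force: 20.0
```

>>> step_arm([
  [0.025,0.12,0],
  [0.055,0.24,0],
  [0.085,0.36,0],
  [0.115,0.48,0],
  [0.14,0.58,0],
  [0.1558,0.6526,0],
  [0.1558,0.6526,0],
  [0.1558,0.6526,0],
], turn=[0,-0.02,-0.04,-0.06,-0.0778,-0.0778,-0.0778,-0.0778])

```text
time_s: 7.55
ee_pos: [574.6, 75.5, 159.9]
ee_rot: [-180.0, -0.1, 177.9]
force: [0.7, 0.0, -1.6]
gripper_width: 60.6
gripper_force: 20.0
```

```bash
python3 - <<'E'
from h import *
st(); w=box2w(BOX,[-8,47.5,4])[0]; print(go(w[0],w[1],31))
a=cams.grab_frame('top')['color'][90:330,200:420]; b=cams.grab_frame('scene')['color'][140:380,140:360]
cv2.imwrite('pics/p1.png',cv2.resize(np.hstack([a,b]),None,fx=1.8,fy=1.8))
E
```

```text
7.55 [574.6  75.5 159.9] [-1.7996e+02 -8.0000e-02  1.7789e+02] F [ 0.7  0.  -1.6] w 60.6 g 20.0
[-0.0031  0.002   0.4295]
```

View pics/p1.png

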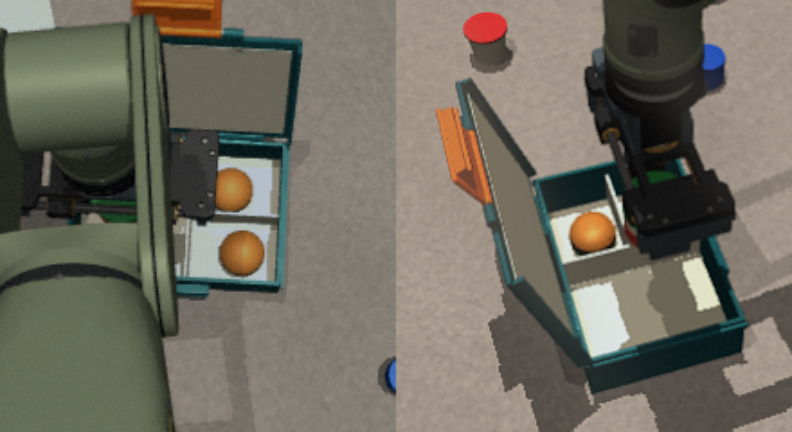

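Pot is held upright above the large compartment, clear of the lid and the divider. Lowering.

>>> step_arm([
  [0,0,0.08],
  [0,0,0.16],
  [0,0,0.24],
  [0,0,0.32],
  [0,0,0.37],
  [0,0,0.4],
  [0,0,0.415],
  [0,0,0.425],
  [0,0,0.43],
  [0,0,0.433],
  [0,0,0.433],
], turn=[0,0,0,0,0,0,0,0,0,0,0])

```text
time_s: 9.02
ee_pos: [575.2, 76.2, 30.7]
ee_rot: [180.0, 0.0, 178.0]
force: [0.0, 0.1, -1.5]
gripper_width: 60.2
gripper_force: 20.0
```

>>> step_arm([
  [0,0,0.003],
  [0,0,0.005],
  [0,0,0.006],
  [0,0,0.006],
], turn=[0,0,0,0])

```text
time_s: 9.52
ee_pos: [575.2, 76.2, 29.5]
ee_rot: [180.0, 0.0, 178.0]
force: [-2.9, 0.2, 4.2]
gripper_width: 60.4
gripper_force: 20.0
```

>>> step_arm([
  [0,0,0],
  [0,0,0],
  [0,0,0],
  [0,0,0],
  [0,0,0],
  [0,0,0],
], turn=[0,0,0,0,0,0], fingers=-0.63)

```text
time_s: 10.28
ee_pos: [575.1, 76.2, 28.7]
ee_rot: [180.0, -0.0, 178.0]
force: [-0.3, 0.2, 0.5]
gripper_width: 74.1
gripper_force: 0.0
```

>>> step_arm([
  [0,0,-0.03],
  [0,0,-0.1],
  [0,0,-0.22],
  [0,0,-0.36],
  [0,0,-0.5],
  [0,0,-0.65],
  [0,0,-0.8],
  [0,0,-0.95],
  [0,0,-0.95],
], turn=[0,0,0,0,0,0,0,0,0])

```text
time_s: 11.4
ee_pos: [576.5, 76.3, 318.7]
ee_rot: [179.9, 0.5, 178.0]
force: [-0.4, -0.4, -0.9]
gripper_width: 74.1
gripper_force: 0.0
```

```bash
python3 - <<'E'
from h import *
st(); s=env.state(); print(s['qpos'].round(1) if hasattr(s['qpos'],'round') else s['qpos'])
f=cams.grab_frame('scene'); cv2.imwrite('pics/p2.png',cv2.resize(f['color'][140:400,140:400],None,fx=2.2,fy=2.2))
for bx in ([150,-85,250],[150,-85,185],[110,-85,185]): w=box2w(BOX,bx)[0]; print(bx,w,go(*w))
E
```

```text
11.4 [576.5  76.3 318.7] [179.92   0.54 177.96] F [-0.4 -0.4 -0.9] w 74.1 g 0.0
[  6.4  16.3  79.2   0.   84.  -81.6]
[150, -85, 250] [728.51250506 -62.12907483 250.        ] [-0.5251 -0.443   0.2219]
[150, -85, 185] [728.51250506 -62.12907483 185.        ] [-0.5242 -0.4431  0.4386]
[110, -85, 185] [688.53827849 -60.69338326 185.        ] [-0.3908 -0.4431  0.438 ]
```

View pics/p2.png

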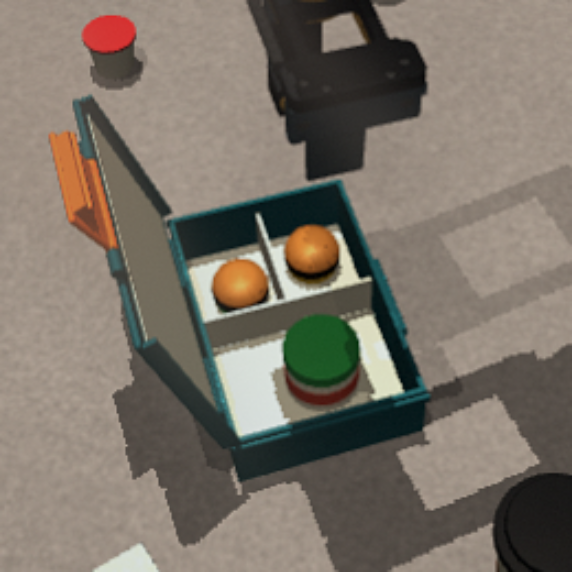

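Pot is upright in the large compartment, released, and the cookies are undisturbed. Next: go behind the lid on its -y side, clear of the clip, with fingers closed.

>>> step_arm([
  [-0.06,-0.05,0],
  [-0.15,-0.12,0],
  [-0.25,-0.19,0],
  [-0.35,-0.26,0],
  [-0.45,-0.33,0.02],
  [-0.53,-0.4,0.03],
  [-0.6,-0.452,0.045],
  [-0.607,-0.452,0.045],
  [-0.607,-0.452,0.045],
  [-0.607,-0.452,0.045],
  [-0.607,-0.452,0.045],
  [-0.607,-0.452,0.045],
], turn=[0.025,0.05,0.075,0.1,0.125,0.15,0.175,0.2,0.225,0.25,0.25,0.25], fingers=1, force=20)

```text
time_s: 12.95
ee_pos: [751.9, -65.8, 299.3]
ee_rot: [-179.9, -0.0, 88.1]
force: [-0.1, -0.8, 0.6]
gripper_width: 0.1
gripper_force: 0.0
```

```bash
python3 - <<'E'
from h import *
st(); w=box2w(BOX,[175,-88,200])[0]; print(w,go(*w))
E
```

```text
12.95 [751.9 -65.8 299.3] [-1.799e+02 -1.000e-02  8.809e+01] F [-0.1 -0.8  0.6] w 0.1 g 0.0
[753.38871979 -66.02444905 200.        ] [-0.0007  0.0054  0.3309]
```

>>> step_arm([
  [0,0,0.08],
  [0,0,0.18],
  [0,0,0.27],
  [0,0,0.33],
  [0,0,0.335],
  [0,0,0.335],
], turn=[0,0,0,0,0,0])

```text
time_s: 13.7
ee_pos: [752.6, -65.9, 200.5]
ee_rot: [179.9, -0.0, 88.0]
force: [0.3, -0.7, 0.7]
gripper_width: 0.6
gripper_force: 0.0
```

>>> step_arm([
  [0,-0.04,0],
  [0,-0.07,0],
  [0,-0.1,0],
  [0,-0.13,0],
  [0,-0.16,0],
  [0,-0.19,0],
  [0,-0.22,0],
  [0,-0.25,0],
  [0,-0.28,0],
  [0,-0.31,0],
  [0,-0.318,0],
  [0,-0.318,0],
], turn=[0,0,0,0,0,0,0,0,0,0,0,0])

```text
time_s: 15.2
ee_pos: [656.1, -62.4, 199.5]
ee_rot: [-179.9, -0.0, 88.0]
force: [-1.0, -0.2, -0.2]
gripper_width: 0.3
gripper_force: 0.0
```

```bash
python3 - <<'E'
from h import *
st()
E=np.array
for t in [1.4,1.3,1.2,1.1,1,.9,.8,.7,.6,.5,.4,.3,.2,.15,.1,.05,0]:
    p=lidpt(t,125,7.5,0); w=box2w(BOX,[p[0]+13.5,-88,p[2]+11])[0]; print(t,go(*w).tolist())
f=cams.grab_frame('scene'); cv2.imwrite('pics/p3.png',cv2.resize(f['color'][60:400,100:440],None,fx=1.7,fy=1.7))
E
```

```text
15.2 [656.1 -62.4 199.5] [-1.7989e+02 -1.0000e-02  8.7960e+01] F [-1.  -0.2 -0.2] w 0.3 g 0.0
1.4 [-0.0006, 0.0066, 0.0034]
1.3 [-0.0006, -0.0346, 0.0102]
1.2 [-0.0006, -0.0749, 0.021]
1.1 [-0.0006, -0.1139, 0.0358]
1 [-0.0006, -0.1512, 0.0545]
0.9 [-0.0006, -0.1865, 0.0767]
0.8 [-0.0006, -0.2194, 0.1024]
0.7 [-0.0006, -0.2496, 0.1312]
0.6 [-0.0006, -0.2767, 0.1629]
0.5 [-0.0005, -0.3006, 0.1972]
0.4 [-0.0005, -0.3208, 0.2336]
0.3 [-0.0006, -0.3374, 0.2719]
0.2 [-0.0006, -0.3501, 0.3117]
0.15 [-0.0006, -0.3549, 0.332]
0.1 [-0.0006, -0.3587, 0.3525]
0.05 [-0.0006, -0.3614, 0.3732]
0 [-0.0006, -0.3632, 0.394]
```

View pics/p3.png

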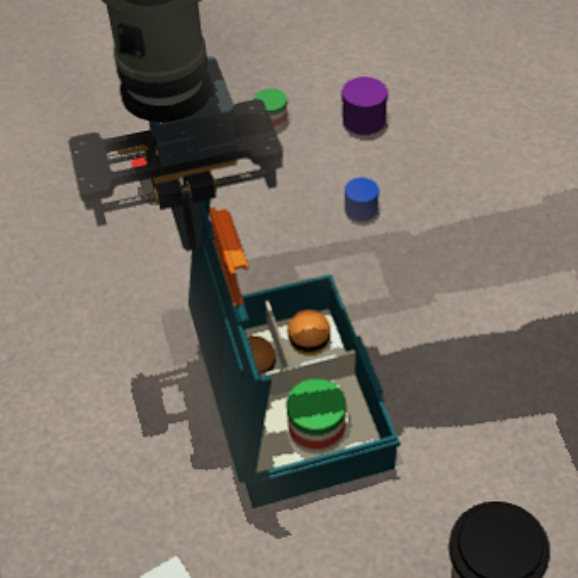

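The lid has moved slightly forward of upright with the finger behind it, clip clear. Following the arc down.

>>> step_arm([
  [0,-0.035,0.01],
  [0,-0.075,0.021],
  [0,-0.114,0.036],
  [0,-0.151,0.0545],
  [0,-0.187,0.077],
  [0,-0.219,0.102],
  [0,-0.25,0.131],
  [0,-0.277,0.163],
  [0,-0.3,0.197],
  [0,-0.32,0.234],
  [0,-0.337,0.272],
  [0,-0.35,0.312],
  [0,-0.355,0.332],
  [0,-0.359,0.3525],
  [0,-0.361,0.373],
  [0,-0.363,0.385],
  [0,-0.363,0.394],
  [0,-0.363,0.397],
  [0,-0.363,0.4],
], turn=[0,0,0,0,0,0,0,0,0,0,0,0,0,0,0,0,0,0,0])

```text
time_s: 17.62
ee_pos: [548.1, -58.5, 79.8]
ee_rot: [-180.0, -0.0, 88.0]
force: [-0.1, -0.3, 0.9]
gripper_width: 0.3
gripper_force: 0.5
```

```bash
python3 - <<'E'
from h import *
st()
E
```

```text
17.62 [548.1 -58.5  79.8] [-180.     -0.     87.96] F [-0.1 -0.3  0.9] w 0.3 g 0.53
```

>>> step_arm([
  [0,0,0.003],
  [0,0,0.006],
  [0,0,0.009],
  [0,0,0.012],
  [0,0,0.012],
  [0,0,0.012],
  [0,0,0.012],
], turn=[0,0,0,0,0,0,0])

```text
time_s: 18.5
ee_pos: [548.1, -58.5, 79.0]
ee_rot: [179.9, 0.0, 88.0]
force: [-5.6, 0.2, 19.7]
gripper_width: 0.7
gripper_force: 9.6
```

>>> step_arm([
  [0,0,-0.05],
  [0,0,-0.15],
  [0,0,-0.25],
  [0,0,-0.3],
  [0,0,-0.3],
], turn=[0,0,0,0,0])

```text
time_s: 19.12
ee_pos: [548.6, -58.6, 166.9]
ee_rot: [179.9, 0.0, 88.0]
force: [-0.5, -0.5, -0.1]
gripper_width: 0.7
gripper_force: 0.0
```

```bash
python3 - <<'E'
from h import *
st()
f=cams.grab_frame('scene'); g=cams.grab_frame('top')
def pts(p):
    return [[-90-45*np.sin(p)-3.5*np.cos(p),y,63-45*np.cos(p)+3.5*np.sin(p)] for y in(40,-40)]
a,b=f['color'].copy(),g['color'].copy()
for p,c in((1.75,(0,255,255)),(1.5,(255,255,0)),(2,(255,0,255))):
    for F,im in((f,a),(g,b)):
        for q in proj(F,box2w(BOX,pts(p))): cv2.circle(im,tuple(int(round(v)) for v in q),1,c,-1)
for F,im in((f,a),(g,b)):
    for q in proj(F,box2w(BOX,[lidpt(0,162,5,114),lidpt(0,162,5,-114)])): cv2.circle(im,tuple(int(round(v)) for v in q),1,(255,255,255),-1)
cv2.imwrite('pics/p4.png',cv2.resize(np.hstack([a[210:410,180:380],b[130:330,200:400]]),None,fx=2,fy=2,interpolation=cv2.INTER_CUBIC))
for p in [1.9,1.75,1.5,1.25,1,.75,.5,.3,0]:
    C=np.array([-90-36*np.sin(p)-3.5*np.cos(p)-13.5,0,63-36*np.cos(p)+3.5*np.sin(p)+11]); print(p,C.round(1),go(*box2w(BOX,C)[0]).tolist())
E
```

```text
19.12 [548.6 -58.6 166.9] [1.7988e+02 1.0000e-02 8.7960e+01] F [-0.5 -0.5 -0.1] w 0.7 g 0.0
1.9 [-136.4    0.    89. ] [0.2928, -0.3507, 0.2545]
1.75 [-138.3    0.    83.9] [0.2927, -0.3569, 0.2715]
1.5 [-139.7    0.    74.9] [0.2927, -0.3614, 0.3012]
1.25 [-138.8    0.    66. ] [0.2927, -0.3584, 0.3312]
1 [-135.7    0.    57.5] [0.2927, -0.348, 0.3594]
0.75 [-130.6    0.    50. ] [0.2927, -0.331, 0.3842]
0.5 [-123.8    0.    44.1] [0.2927, -0.3084, 0.404]
0.3 [-117.5    0.    40.6] [0.2927, -0.2873, 0.4155]
0 [-107.    0.   38.] [0.2927, -0.2523, 0.4242]
```

View pics/p4.png

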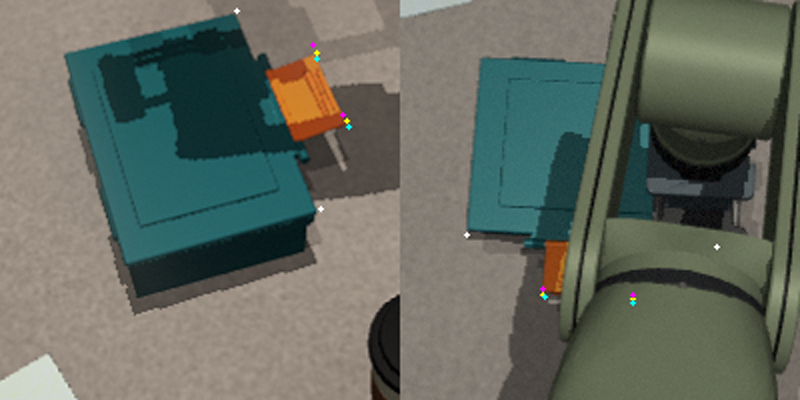

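Lid lies flat and closed, and the clip sticks straight out at the front. Pressing it down along its arc.

>>> step_arm([
  [0.07,-0.08,0],
  [0.16,-0.18,0],
  [0.24,-0.28,0],
  [0.293,-0.345,0.05],
  [0.293,-0.357,0.13],
  [0.293,-0.357,0.2],
  [0.293,-0.357,0.24],
  [0.293,-0.357,0.272],
  [0.293,-0.361,0.301],
  [0.293,-0.36,0.316],
  [0.293,-0.358,0.331],
  [0.293,-0.348,0.359],
  [0.293,-0.331,0.384],
  [0.293,-0.31,0.404],
  [0.293,-0.31,0.42],
  [0.293,-0.31,0.44],
  [0.293,-0.31,0.46],
  [0.293,-0.31,0.472],
  [0.293,-0.31,0.472],
], turn=[0,0,0,0,0,0,0,0,0,0,0,0,0,0,0,0,0,0,0])

```text
time_s: 21.6
ee_pos: [458.1, 32.6, 24.3]
ee_rot: [-180.0, -0.0, 88.0]
force: [0.7, 0.5, 0.3]
gripper_width: 0.3
gripper_force: 0.1
```

>>> step_arm([
  [0,0.015,0],
  [0,0.03,0],
  [0,0.04,0],
  [0,0.047,0],
  [0,0.053,0],
  [0,0.058,0],
  [0,0.058,0],
  [0,0.058,0],
], turn=[0,0,0,0,0,0,0,0])

```text
time_s: 22.6
ee_pos: [473.9, 32.0, 24.1]
ee_rot: [-179.8, 0.0, 88.0]
force: [-5.6, 1.1, 1.1]
gripper_width: 0.6
gripper_force: 2.6
```

>>> step_arm([
  [0,0.005,0],
  [0,0.01,0],
  [0,0.01,0],
  [0,0.01,0],
], turn=[0,0,0,0])

```text
time_s: 23.1
ee_pos: [476.0, 32.0, 23.7]
ee_rot: [-179.7, 0.0, 88.0]
force: [-5.4, 0.9, -1.7]
gripper_width: 0.8
gripper_force: 2.7
```

>>> step_arm([
  [0,0.005,0],
  [0,0.01,0],
  [0,0.014,0],
  [0,0.014,0],
  [0,0.014,0],
], turn=[0,0,0,0,0])

```text
time_s: 23.72
ee_pos: [478.4, 31.8, 23.6]
ee_rot: [-179.5, 0.0, 88.0]
force: [-10.1, 1.0, 1.5]
gripper_width: 0.4
gripper_force: 5.3
```

>>> step_arm([
  [0,0.006,0],
  [0,0.012,0],
  [0,0.012,0],
  [0,0.012,0],
], turn=[0,0,0,0])

```text
time_s: 24.22
ee_pos: [478.3, 31.8, 23.5]
ee_rot: [-179.0, 0.0, 87.9]
force: [-18.9, 1.9, 9.6]
gripper_width: 0.3
gripper_force: 9.7
```

>>> step_arm([
  [0,-0.03,0],
  [0,-0.1,0],
  [0,-0.15,-0.1],
  [0,-0.15,-0.25],
  [0,-0.15,-0.45],
  [0,-0.15,-0.6],
  [-0.2,-0.15,-0.6],
  [-0.4,-0.15,-0.6],
  [-0.6,-0.15,-0.6],
  [-0.6,-0.15,-0.6],
], turn=[0,0,0,0,0,0,0,0,0,0])

```text
time_s: 25.48
ee_pos: [436.4, -150.8, 205.3]
ee_rot: [179.7, 0.1, 87.6]
force: [0.3, -0.2, 0.1]
gripper_width: 0.1
gripper_force: 0.0
```

```bash
python3 - <<'E'
from h import *
st()
f=cams.grab_frame('scene'); g=cams.grab_frame('top')
a,b=f['color'],g['color']
cv2.imwrite('pics/p5.png',cv2.resize(np.hstack([a[210:340,200:330],b[130:260,230:360]]),None,fx=3,fy=3,interpolation=cv2.INTER_CUBIC))
E
```

```text
25.48 [ 436.4 -150.8  205.3] [1.7974e+02 1.4000e-01 8.7600e+01] F [ 0.3 -0.2  0.1] w 0.1 g 0.0
```

View pics/p5.png

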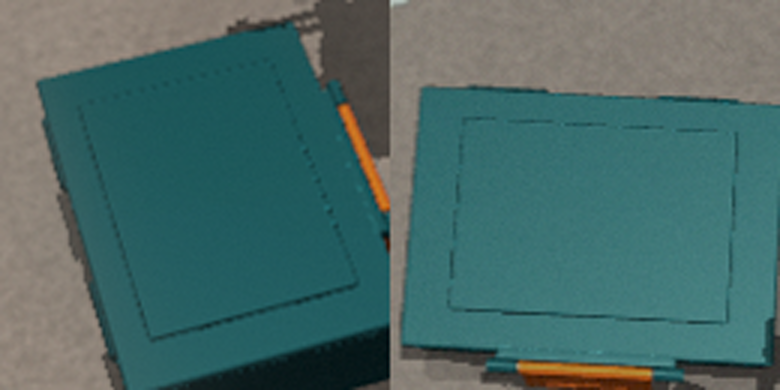

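```bash
python3 - <<'E'
from h import *
g=cams.grab_frame('top')
m=cv2.inRange(cv2.cvtColor(g['color'],cv2.COLOR_BGR2HSV),(5,130,40),(22,255,255))[150:300,200:400]
print('orange bbox',np.array(cv2.boundingRect(m))+[200,150,0,0])
for p in(0,.1,.22,.35):
    P=[[-90-45*np.sin(p)-3.5*np.cos(p),y,63-45*np.cos(p)+3.5*np.sin(p)] for y in(40,-40)]
    print(p,proj(g,box2w(BOX,P)).round(1).tolist())
print(proj(g,box2w(BOX,[[-90,40,66.5],[-90,-40,66.5]])).round(1).tolist())
r=np.where(m.sum(1)>0)[0]+150; print([(int(k),int((m[k-150]>0).sum())) for k in r])
E
```

```text
orange bbox [273 250  44  11]
0 [[275.4, 258.4], [317.5, 260.7]]
0.1 [[275.2, 260.7], [317.4, 263.0]]
0.22 [[274.9, 263.4], [317.2, 265.7]]
0.35 [[274.7, 266.1], [317.0, 268.5]]
[[273.2, 253.3], [317.1, 255.7]]
[(250, 6), (251, 24), (252, 42), (253, 44), (254, 44), (255, 43), (256, 42), (257, 42), (258, 41), (259, 34), (260, 14)]
```

The orange clip's lower edge is at rows 259–260. The model predicts 258–261 for a closed clip and 263–266 for one resting on the catch, so it is snapped.

```bash
python3 -c "
from h import *
print(env.job_done())"
```

```text
the job is handed in; nothing more can be done
None
```

The green-lidded pot stands upright in the large compartment, the lid is closed and the clip is snapped behind its catch; I handed the job in at about 25 s of the 72 s limit, and no verdict came back.

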